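Set up the stick-blender rail on the casserole

ROBOT

A 7-joint arm with a two-finger parallel gripper is mounted at the origin on the work surface. World frame = base frame: x ahead of the robot, y to its left, z up, the work surface at z = 0. Lengths are in m, angles in rad, forces in N, time in s.
With the tool pointing down it reaches from about 0.4 to 0.85 m from the base axis. Payload 10.4 kg.
Tool frame: the origin (TCP) lies at the very end of the fingers, on their centre line; the grasp point (between the pads) lies 19 mm behind it; z points along the fingers, y is the line along which they close (so a half turn about z gives the same grasp; the last joint's range is limited). The gripper opens to 85 mm and grips with 20 to 120 N. Pads are 22 mm wide; open, the fingers measure 114 mm over their backs; the gripper's body (76 mm by 85 mm) begins 54 mm behind the grasp point. The pads swing forward as they close: fully open they stand 13 mm farther back than shut.
Start: joints at [1.227, 0.332, -0.065, 1.46, 0.022, 1.35, -0.088], TCP at [0.197, -0.593, 0.231] pointing down, gripper open.
Joint ranges: [-2.6, 2.6], [-0.5, 2.12], [-1.47, 1.34], [0.16, 2.42], [-1.27, 4.41], [0.06, 2.06], [-2.6, 2.6]. Speed limits (rad/s): [2.22, 2.22, 2.79, 2.79, 3.14, 3.14, 3.14].

INTERFACE

Orientations are given as a unit quaternion [x, y, z, w].
In Python, from workcell import manip, vision, order gives the robot as it stands. The module is installed in compiled form; this text tells all that it offers.
- The arm moves only by the tool move_arm, never from a script. Its argument "motion" is a list of rows, each a list of 3 entries, a list of its own where there are three numbers: the shift along the tool's x, y, z scaled (see below), then the turn, a rotation vector about the tool's x, y, z scaled (see below), then the opening, from -1 (shut) to 1 (fully open). In form: [[[dx, dy, dz], [wx, wy, wz], hand], ...]. A call has 1 to 12 rows; each row shifts and turns the commanded pose from where the row before left it, along the tool's axes as they then stand; what a row does not reach is not made up. The controller multiplies each number of a shift by 0.75 m and each number of a turn by pi/4 rad. A row lasts 1/10 s, in which the tool goes at most 50 mm and 8.59 degrees, less where a joint would pass 70% of its speed; a pose out of reach is approached as far as the arm can. A call with a number of a shift or a turn outside -1 to 1 is refused whole. A call with a gripper value outside its range is refused whole. The fingers move at their own pace and stop on an object; "newtons" is the grip in N (left out, the last holds). Time passes only in rows, so rows that do not move let the fingers close. It gives the time, the measured TCP pose, the force, the opening and the grip force at its end, in the units of the state.
- manip.get_obs(): the state, without advancing time (a new reading comes with each control period).
- vision.camera(name): name is "scene" or "top"; returns a dict with "pixels" (420x560x3 uint8, red, green, blue), "fx", "fy", "cx", "cy" (pixels), "R" (3x3) and "t" (3): a world point X has camera coordinates R X + t. Camera axes: x right, y down, z forward; pixel columns grow to the right and rows downward; lengths in m; the calibration is good to about 2 mm. A picture is of the moment at which its call begins. There is no depth.
- order.hand_in(): hands the job in; it is judged then, once.
The state is a dict: "clock": time; "joint_pos": joint angles; "joint_velocities": joint speeds; "tau": joint torques, N m; "position": TCP position; "ee_rot": TCP orientation; "ft_force": force on the tool from outside, world axes, zero at the start; "torque": the same for the moment, N m; "grip_width": opening from 0.0 (shut) to 1.0 (fully open); "grasp_force": force on a finger pad.
Only numpy, scipy, OpenCV 4.12 (cv2) and the standard library are available. Lean on these libraries where they do the work, as an engineer would, in place of code of your own. Each camera call takes 0.05 s, during which the arm holds its last target. There are 200 camera calls.

TASK

Lay the steel blender rail level across the middle of the casserole's rim, clear of the pot's two handles and with one of its legs hanging outside the rim on either side, leaving the cam lever open. Then slide the movable leg along the rail to the engraved line and, holding it there, squeeze its cam lever fully shut towards the grip plate. Finish while still holding: keep grip plate and shut lever squeezed between the fingers, with the leg on the line, and leave the bottle, mill and frying pan alone.

Things in the scene. Friction and masses are not known exactly. Their poses are not given: they have to be found in the camera images.
- pot: Open stainless casserole, 240 mm outer diameter at the rim, 120 mm high, wall 5 mm, immovable on the hob (glass 5 mm above the worktop). Origin: centre of its underside, z up. Two loop handles stick out to its own +x and -x, to 148 mm from the axis, 85 to 100 mm above its underside; the rail belongs along its own y, between them (either way round).
- pot_rim (a point): Centre of the pot's mouth, level with the rim's top, 125 mm above the worktop. The bar's underside rests on the rim.
- rail: Loose blender rail, about 0.85 kg in all; starts standing on its two legs on the worktop. Flat steel bar along its own x: x = -138 to 232 mm, y = -12 to 12, z = 40 to 52. Origin: foot level, midway between the legs' inner faces when the movable leg is on the line; z up. Balance point about x = 60 mm; grip the bar at x = -30 to 95 mm. Laid on the pot its origin is 85 mm above the worktop.
- rail_mid (a point): Point of the bar's underside 40 mm above the rail's origin: belongs over the centre of the pot's mouth. With the movable leg on the line the legs are 252 mm apart, so the 240 mm rim has 6 mm of play at either leg.
- fixed_leg (a point): Middle of the inner face of the rail's fixed leg (rail x = -126 mm, z = 20). The leg is a plate 8 mm thick, 40 mm wide, from the bar down to foot level. Beside it a two-prong blender fork sticks out to the rail's +y (to y = 65 mm, x = -105 to -45, as high as the bar).
- rail_line (a point): The engraved dark line across the bar (rail x = 126 mm, top face, z = 52): the movable leg's inner face belongs here. Farther out the bar ends in a black stop at x = 232 to 237 mm.
- rim_leg (a joint): Movable leg's place along the rail, m: 0 = inner face on the line, positive towards the black end stop (-0.02 to 0.056). Slides with about 1 N while the lever is open; clamped when it is shut. Aluminium collar round the bar, 44 mm long outward from the inner face, 36 mm wide, top at rail z = 60 mm; under it the leg, 8 mm thick, 40 mm wide, down to z = 0; on it grip plate and lever.
- grip_plate: Upright aluminium grip plate on the movable leg, 8 mm thick along the rail, 26 mm wide, from rail z = 58 to 106 mm. Origin: middle of its inner face (the one towards the pot's centre), 2 mm outward of the leg's inner face, at rail z = 90 mm; axes as the rail's. One finger bears on this face, the other on the lever.
- cam_lever (a joint): Black cam lever on the movable leg, rad: 0 = shut (upright, beside the grip plate), up to 0.75 leaning outward to the end stop. Stiff, about 5 N at the tip: more than the leg's sliding, so pushed alone it shifts the leg; stays where left. The cam bites the bar over the last 0.2 rad. Shut, plate and lever measure 28.5 mm from the plate's inner to the lever's outer face.
- lever_blade: The black blade of the cam lever: 45 mm long along its own z, 9 mm thick (x), 20 mm wide. Origin: on its pivot, which runs across the rail 24 mm outward of the grip plate's inner face, at rail z = 67 mm; turned about the rail's y by the lever's angle.
- sauce_bottle: Amber bottle, 60 mm diameter, 190 mm high, to be left alone. Origin: centre of its foot.
- pepper_mill: Dark wooden pepper mill, 54 mm diameter, 157 mm high, to be left alone. Origin: centre of its foot.
- frying_pan: Black frying pan on the hob, 230 mm diameter, 45 mm high, long handle along its own +x, to be left alone. Origin: centre of its foot.

How it is judged:
On the way, in this order (a step that is already met when the one before it is completed fails the run):
1. the rail lies level across the rim, a leg outside it on either side, with the lever open (z of rail_mid in the frame of pot_rim between -0.004 and 0.005 m and angle between rail's own z axis and vertical below 0.05 rad and x of pot_rim in the frame of rail between -0.009 and 0.045 m and y of pot_rim in the frame of rail between -0.025 and 0.025 m and value of joint cam_lever above 0.3 rad), for 0.2 s.
2. the movable leg is on the line, within 6 mm, with the lever still open and a finger on it (value of joint rim_leg between -0.006 and 0.006 m and value of joint cam_lever above 0.25 rad and contact force between the fingers and rail above 0.3 N), for 0.1 s.
3. the lever is shut with the leg held on the line (value of joint rim_leg between -0.004 and 0.004 m and value of joint cam_lever below 0.06 rad and contact force between the fingers and grip_plate above 5 N and contact force between the fingers and lever_blade above 5 N), for 0.2 s.
At the end, for the whole second after the job is handed in: Rail level on the rim (0.05 rad, -4 to +5 mm), across its middle within 25 mm sideways and 9 mm lengthwise, legs outside the rim; movable leg within 4 mm of the line, lever under 0.06 rad, fingers still squeezing plate and lever with over 5 N each; bystanders moved under 30 mm (all of step 3 and z of rail_mid in the frame of pot_rim between -0.004 and 0.005 m and angle between rail's own z axis and vertical below 0.05 rad and linear speed of rail below 0.02 m/s and x of pot_rim in the frame of rail between -0.009 and 0.009 m and y of pot_rim in the frame of rail between -0.025 and 0.025 m); the arm keeps its last pose, push and grip.
It fails at once if a bystander is moved or tipped (distance of any of sauce_bottle, pepper_mill, frying_pan from where it was at the start of the episode above 0.03 m or angle between any of sauce_bottle, pepper_mill's own z axis and vertical above 0.4 rad).
It also fails if it takes over 54 s, if anything falls off the work surface, if the arm or the gripper's body presses on something with over 40 N, if the wrist force passes 120 N, or if a joint passes its speed limit or range.

## Working session

There is one attempt and no reset: what is moved stays moved. The work goes in short steps, Python scripts to look and compute and a tool call to move; the robot and the scene stay as the last step left them, time stands still between calls to the robot, and variables do not carry over. Pictures are saved under pics/ and viewed, at most 10 in all, crops included, and the job is handed in when it is done.

Besides the shell and the picture viewer there is one more tool, called after "Request:" as name(argument=value, ...), one argument or row to a line, values as JSON. move_arm: Moves the arm, as the interface text tells. Its arguments: {"type":"object","properties":{"motion":{"type":"array"},"newtons":{"type":"number"}},"required":["motion"]}

```bash
mkdir -p pics
cat > h.py <<'E'
import numpy as np, cv2, pickle
from workcell import manip, vision, order
def snap(name):
    c=vision.camera(name); return c
def save(c,fn,box=None,scale=1):
    im=c["pixels"][:,:,::-1]
    if box: x0,y0,x1,y1=box; im=im[y0:y1,x0:x1]
    cv2.imwrite("pics/"+fn,cv2.resize(im,None,fx=scale,fy=scale,interpolation=cv2.INTER_CUBIC))
def ray(c,u,v,z):
    R=np.array(c["R"]);t=np.array(c["t"])
    o=-R.T@t; d=R.T@np.array([(u-c["cx"])/c["fx"],(v-c["cy"])/c["fy"],1])
    return o+d*(z-o[2])/d[2]
def proj(c,X):
    p=np.array(c["R"])@np.array(X)+np.array(c["t"]); return np.array([c["fx"]*p[0]/p[2]+c["cx"],c["fy"]*p[1]/p[2]+c["cy"]])
E
python3 - <<'E'
from h import *
o=manip.get_obs();print({k:np.round(v,3) for k,v in o.items()})
for n in("scene","top"):
    c=snap(n);pickle.dump(c,open(n+"0.pkl","wb"));save(c,n+"0.png",None,1.4);print(n,c["fx"],c["cx"],c["cy"],np.round(c["R"],3),np.round(c["t"],3))
E
```

```text
{'clock': np.float64(0.0), 'joint_pos': array([ 1.227,  0.333, -0.065,  1.461,  0.022,  1.35 , -0.088]), 'joint_velocities': array([-0.   ,  0.   ,  0.   ,  0.   ,  0.001,  0.002,  0.   ]), 'tau': array([-0.0000e+00, -6.2543e+01,  4.9000e-02, -3.9161e+01,  1.6000e-02,
        1.0000e-02, -0.0000e+00]), 'position': array([ 0.197, -0.593,  0.231]), 'ee_rot': array([ 0.987,  0.16 , -0.   , -0.001]), 'ft_force': array([-0.317,  0.591,  1.115]), 'torque': array([-0.004, -0.004,  0.018]), 'grasp_force': np.float64(0.0), 'grip_width': np.float64(0.998)}
scene 415.91514502431124 272.087797953699 212.16442608611374 [[ 0.755  0.655 -0.013]
 [ 0.504 -0.594 -0.627]
 [-0.418  0.467 -0.779]] [-0.417 -0.218  1.81 ]
top 415.0442960723321 283.06474880718594 215.0428604195653 [[ 0.004 -1.    -0.02 ]
 [-0.997 -0.003 -0.083]
 [ 0.083  0.021 -0.996]] [0.026 0.56  1.256]
```

View pics/top0.png

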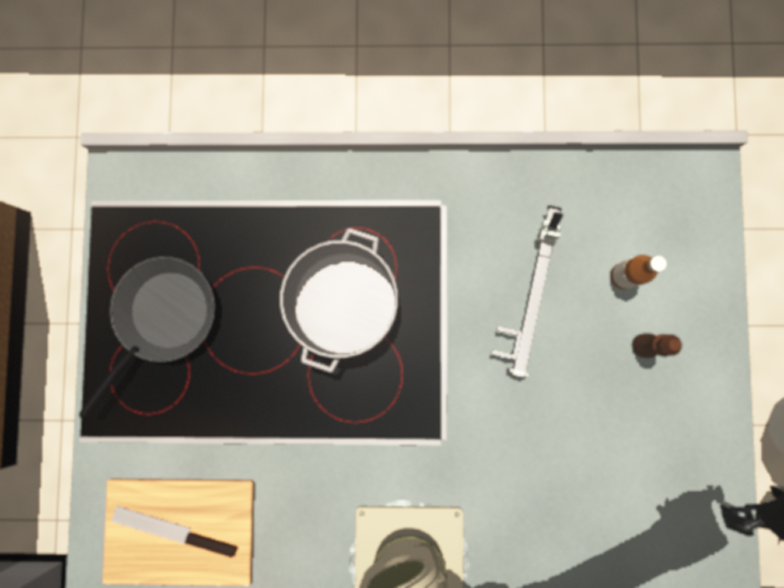

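View pics/scene0.png

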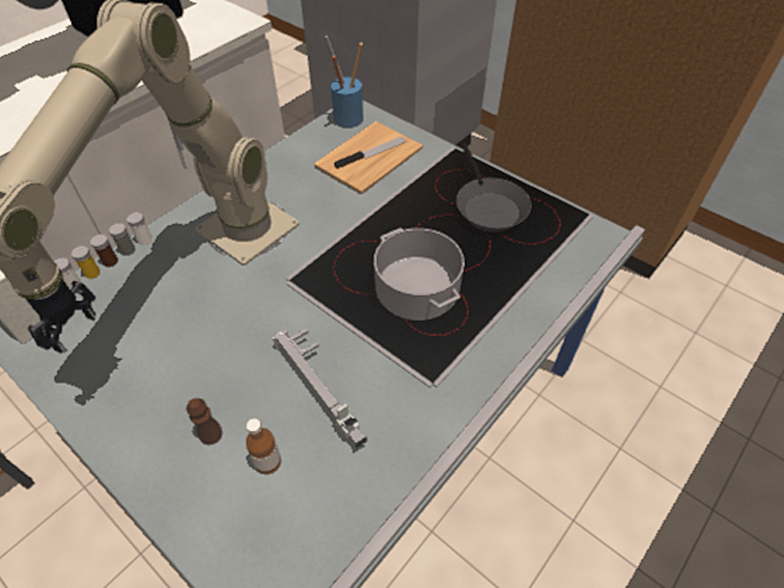

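Run:
```python
from h import *
c=pickle.load(open("top0.pkl","rb"));save(c,"crop0.png",(195,140,415,280),3.6)
```

```text
(no output)
```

View pics/crop0.png

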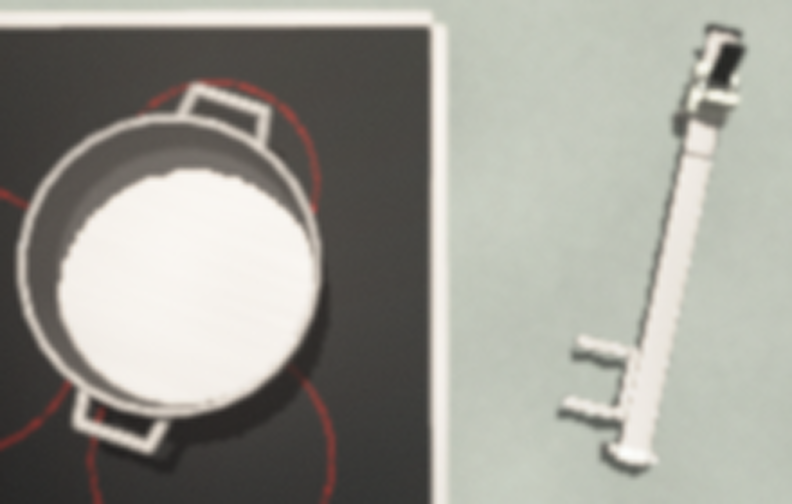

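Run:
```python
from h import *
c=pickle.load(open("top0.pkl","rb"))
w=lambda u,v,z: ray(c,195+(u+.5)/3.6-.5,140+(v+.5)/3.6-.5,z)[:2]
rim=np.array([w(*p,.125) for p in((17,265),(321,265),(169,113),(169,417))]);print(rim,rim.mean(0),rim[1]-rim[0],rim[3]-rim[2])
h1,h2=w(233,96,.1),w(112,440,.1);print(h1,h2,(h1+h2)/2,np.linalg.norm(h1-h2),np.arctan2(*(h1-h2)[::-1]))
L=w(699,155,.052);E=w(636,458,.052);S=w(725,27,.052);print(L,E,S,np.linalg.norm(L-E),np.linalg.norm(S-L),np.arctan2(*(L-E)[::-1]),np.arctan2(*(S-E)[::-1]))
for p in((579,343),(565,405)): print('fork',w(*p,.05))
for p in((690,105),(738,100)):print('collar',w(*p,.1))
```

```text
[[0.55568417 0.26435211]
 [0.55633491 0.02353584]
 [0.67764214 0.14525425]
 [0.436434   0.14215814]] [0.5565238  0.14382508] [ 0.00065074 -0.24081627] [-0.24120814 -0.00309611]
[0.69646725 0.09627267] [0.41754481 0.19062452] [0.55700603 0.14344859] 0.29444863467251164 -0.32618938474353165
[ 0.65620612 -0.29172397] [ 0.40355411 -0.2357915 ] [ 0.76539947 -0.31538176] 0.2587691629032331 0.11172679967432074 -0.21786760491730905 -0.21650887366045757
fork [ 0.49831618 -0.19015982]
fork [ 0.4468456  -0.17806699]
collar [ 0.68922423 -0.27388095]
collar [ 0.69333705 -0.31255936]
```

Request:
move_arm(
  motion=[
    [[0,0,-0.019],[0,0,0.137],1],
    [[0,0,-0.019],[0,0,0.137],1],
    [[0,0,-0.019],[0,0,0.137],1],
    [[0,0,-0.019],[0,0,0.137],1],
    [[0,0,-0.019],[0,0,0.137],1],
    [[0,0,0],[0,0,0],1],
  ],
)

```text
clock: 0.7
position: [0.1973, -0.5937, 0.3042]
ee_rot: [0.994, -0.109, 0.001, 0.001]
ft_force: [0.6, -0.3, -0.2]
grip_width: 0.997
grasp_force: 0.0
```

```bash
cat >> h.py <<'E'
def plan(tp,ta,n):
    """units per row (tool x,y,z ; turn about tool z) to reach tp with tool-x azimuth ta after n rows (shift assuming turn done first)"""
    from scipy.spatial.transform import Rotation as Ro
    o=manip.get_obs();R=Ro.from_quat(o["ee_rot"]).as_matrix();a=np.arctan2(R[1,0],R[0,0])
    d=np.array(tp)-o["position"];Rt=np.array([[np.cos(ta),np.sin(ta),0],[np.sin(ta),-np.cos(ta),0],[0,0,-1]])
    print("pos",np.round(o["position"],4),"a %.4f"%a,"tilt",np.round(R[:,2],4),"shift_total",np.round(R.T@d/.75,4),"after turn",np.round(Rt.T@d/.75,4),"per row",np.round(Rt.T@d/.75/n,4),"turn",np.round(-(ta-a)/(np.pi/4),4),"w",o["grip_width"],"f",np.round(o["ft_force"],1),o["grasp_force"],"t",o["clock"],"q7",o["joint_pos"][6])
E
python3 - <<'E'
from h import *
plan((.5918,-.2775,.15),-.217,12)
c=pickle.load(open("top0.pkl","rb"))
print(ray(c,632/1.4,278/1.4,0),ray(c,655/1.4,264/1.4,.19),ray(c,645/1.4,346/1.4,0),ray(c,215/1.4,310/1.4,.05))
E
```

```text
pos [ 0.1973 -0.5937  0.3042] a -0.2189 tilt [ 9.0e-04 -2.4e-03 -1.0e+00] shift_total [ 0.4216 -0.5262  0.205 ] after turn [ 0.4229 -0.5249  0.2056] per row [ 0.0352 -0.0437  0.0171] turn -0.0025 w 0.9971919280443334 f [ 0.6 -0.3 -0.2] 0.0 t 0.7 q7 -0.6109433168993141
[ 0.61478313 -0.49784412  0.        ] [ 0.6181286 -0.4691402  0.19     ] [ 0.46353841 -0.52195     0.        ] [0.53693583 0.42022108 0.05      ]
```

Request:
move_arm(
  motion=[
    [[0.035,-0.044,0],[0,0,0],1],
    [[0.035,-0.044,0],[0,0,0],1],
    [[0.035,-0.044,0],[0,0,0],1],
    [[0.035,-0.044,0],[0,0,0],1],
    [[0.035,-0.044,0],[0,0,0],1],
    [[0.035,-0.044,0],[0,0,0],1],
    [[0.035,-0.044,0.03],[0,0,0],1],
    [[0.035,-0.044,0.03],[0,0,0],1],
    [[0.035,-0.044,0.03],[0,0,0],1],
    [[0.035,-0.044,0.03],[0,0,0],1],
    [[0.035,-0.043,0.04],[0,0,0],1],
    [[0.038,-0.042,0.04],[0,0,0],1],
  ],
)

```text
clock: 1.9
position: [0.5903, -0.277, 0.1525]
ee_rot: [0.994, -0.106, -0.0, -0.0]
ft_force: [0.7, -0.8, 0.9]
grip_width: 1.001
grasp_force: 0.0
```

Request:
move_arm(
  motion=[
    [[0,0,0],[0,0,0],1],
    [[0,0,0],[0,0,0],1],
  ],
)

```text
clock: 2.1
position: [0.5893, -0.2772, 0.1522]
ee_rot: [0.994, -0.106, -0.002, -0.001]
ft_force: [-0.8, 0.6, 0.9]
grip_width: 0.999
grasp_force: 0.0
```

Run:
```python
from h import *
plan((.5918,-.2775,.02),-.217,5)
c=snap("top");save(c,"top1.png",(340,140,440,280),4)
```

```text
pos [ 0.5893 -0.2772  0.1522] a -0.2122 tilt [-0.0029  0.0016 -1.    ] shift_total [ 3.900e-03 -1.000e-04  1.762e-01] after turn [ 0.0034 -0.0003  0.1763] per row [ 0.0007 -0.0001  0.0353] turn 0.0061 w 0.9986474276720179 f [-0.8  0.6  0.9] 0.0 t 2.1 q7 -1.4946971248270962
```

View pics/top1.png

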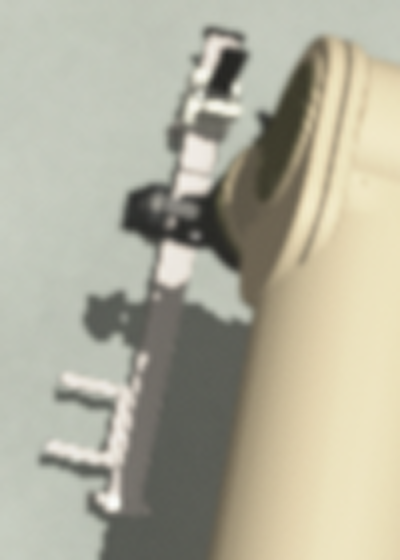

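The crop shows the open gripper straddling the bar near (175,215), below the line mark at about (195,160). The alignment is good, so I descend.

Request:
move_arm(
  motion=[
    [[0.001,0,0.036],[0,0,0.006],1],
    [[0.001,0,0.036],[0,0,0],1],
    [[0.001,0,0.036],[0,0,0],1],
    [[0,0,0.036],[0,0,0],1],
    [[0,0,0.032],[0,0,0],1],
    [[0,0,0],[0,0,0],1],
    [[0,0,0],[0,0,0],-1],
    [[0,0,0],[0,0,0],-1],
    [[0,0,0],[0,0,0],-1],
    [[0,0,0],[0,0,0],-1],
    [[0,0,0],[0,0,0],-1],
    [[0,0,0],[0,0,0],-1],
  ],
  newtons=100,
)

```text
clock: 3.35
position: [0.5929, -0.2783, 0.0239]
ee_rot: [0.994, -0.11, 0.001, -0.0]
ft_force: [-1.4, 4.0, 7.1]
grip_width: 0.263
grasp_force: 97.4
```

Request:
move_arm(
  motion=[
    [[0,0,0],[0,0,0],-1],
    [[0,0,0],[0,0,0],-1],
    [[0,0,0],[0,0,0],-1],
  ],
)

```text
clock: 3.65
position: [0.5929, -0.2783, 0.0239]
ee_rot: [0.994, -0.11, 0.001, -0.0]
ft_force: [-1.8, 3.5, 7.3]
grip_width: 0.258
grasp_force: 97.4
```

Run:
```python
from h import *
plan((.5918,-.2775,.25),-.217,6)
```

```text
pos [ 0.5929 -0.2783  0.0239] a -0.2210 tilt [ 2.e-03  2.e-04 -1.e+00] shift_total [-0.0011 -0.0008 -0.3014] after turn [-0.0017 -0.0007 -0.3014] per row [-0.0003 -0.0001 -0.0502] turn -0.005 w 0.2582771426207326 f [-1.8  3.5  7.3] 97.44601121172309 t 3.65 q7 -1.5302163171343528
```

Request:
move_arm(
  motion=[
    [[0,0,-0.01],[0,0,0],-1],
    [[0,0,-0.025],[0,0,0],-1],
    [[0,0,-0.035],[0,0,0],-1],
    [[0,0,-0.045],[0,0,0],-1],
    [[0,0,-0.045],[0,0,0],-1],
    [[0,0,-0.045],[0,0,0],-1],
    [[0,0,-0.045],[0,0,0],-1],
    [[0,0,-0.03],[0,0,0],-1],
    [[0,0,-0.015],[0,0,0],-1],
    [[0,0,0],[0,0,0],-1],
    [[0,0,0],[0,0,0],-1],
  ],
)

```text
clock: 4.75
position: [0.591, -0.2789, 0.2418]
ee_rot: [0.994, -0.111, -0.001, -0.0]
ft_force: [0.1, 0.8, -9.2]
grip_width: 0.264
grasp_force: 98.8
```

Run:
```python
from h import *
plan((.5761,.2017,.25),1.245,12)
c=snap("scene");save(c,"sc1.png",(130,130,390,330),3)
```

```text
pos [ 0.591  -0.2789  0.2418] a -0.2219 tilt [-2.6e-03  8.0e-04 -1.0e+00] shift_total [-0.1605 -0.6208 -0.0103] after turn [ 0.6008 -0.224  -0.0109] per row [ 0.0501 -0.0187 -0.0009] turn -1.8678 w 0.2638064818196717 f [ 0.1  0.8 -9.2] 98.80594544112682 t 4.75 q7 -1.4904319109249318
```

View pics/sc1.png

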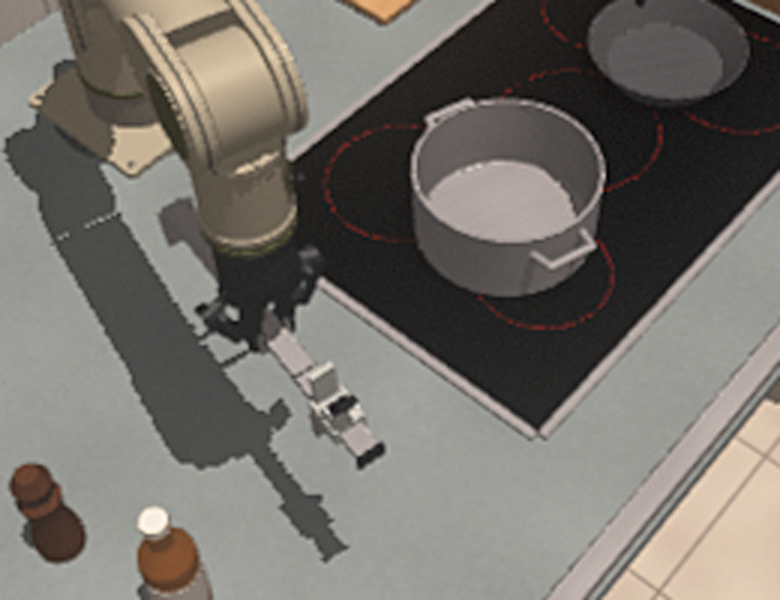

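The rail is lifted with its lever open: line mark at (302,380), end stop at (370,455), lever at (345,408). Next I turn it in place.

Request:
move_arm(
  motion=[
    [[0,0,0],[0,0,-0.06],-1],
    [[0,0,0],[0,0,-0.12],-1],
    [[0,0,0],[0,0,-0.17],-1],
    [[0,0,0],[0,0,-0.17],-1],
    [[0,0,0],[0,0,-0.17],-1],
    [[0,0,0],[0,0,-0.17],-1],
    [[0,0,0],[0,0,-0.17],-1],
    [[0,0,0],[0,0,-0.17],-1],
    [[0,0,0],[0,0,-0.17],-1],
    [[0,0,0],[0,0,-0.17],-1],
    [[0,0,0],[0,0,-0.17],-1],
    [[0,0,0],[0,0,-0.1],-1],
  ],
)

```text
clock: 6.0
position: [0.5911, -0.279, 0.2417]
ee_rot: [0.824, 0.567, -0.001, -0.001]
ft_force: [-0.1, -0.2, -8.2]
grip_width: 0.264
grasp_force: 98.7
```

Request:
move_arm(
  motion=[
    [[0,0,0],[0,0,-0.06],-1],
    [[0.02,-0.007,0],[0,0,0],-1],
    [[0.04,-0.015,0],[0,0,0],-1],
    [[0.055,-0.02,0],[0,0,0],-1],
    [[0.055,-0.02,0],[0,0,0],-1],
    [[0.055,-0.02,0],[0,0,0],-1],
    [[0.055,-0.02,0],[0,0,0],-1],
    [[0.055,-0.02,0],[0,0,0],-1],
    [[0.055,-0.02,0],[0,0,0],-1],
    [[0.055,-0.02,0],[0,0,0],-1],
    [[0.055,-0.02,0],[0,0,0],-1],
    [[0.04,-0.017,0],[0,0,0],-1],
  ],
)

```text
clock: 7.2
position: [0.5777, 0.1562, 0.2426]
ee_rot: [0.811, 0.585, -0.0, -0.001]
ft_force: [0.5, 0.3, -7.6]
grip_width: 0.263
grasp_force: 98.9
```

Request:
move_arm(
  motion=[
    [[0.035,-0.015,0],[0,0,0],-1],
    [[0.02,-0.008,0],[0,0,0],-1],
    [[0.006,-0.002,0],[0,0,0],-1],
    [[0,0,0],[0,0,0],-1],
    [[0,0,0],[0,0,0],-1],
  ],
)

```text
clock: 7.7
position: [0.5765, 0.1998, 0.2433]
ee_rot: [0.813, 0.583, -0.0, 0.0]
ft_force: [0.2, -0.3, -8.5]
grip_width: 0.264
grasp_force: 98.9
```

Run:
```python
from h import *
plan((.5761,.2017,.15),1.245,1)
c=snap("top");pickle.dump(c,open("top2.pkl","wb"));save(c,"top2.png",(160,110,340,260),4)
```

```text
pos [0.5765 0.1998 0.2433] a 1.2445 tilt [-3.0e-04 -1.3e-03 -1.0e+00] shift_total [ 0.0024 -0.0013  0.1244] after turn [ 0.0022 -0.0013  0.1244] per row [ 0.0022 -0.0013  0.1244] turn -0.0006 w 0.26449607172324824 f [ 0.2 -0.3 -8.5] 98.9319683611393 t 7.7 q7 -0.9050839354306383
```

View pics/top2.png

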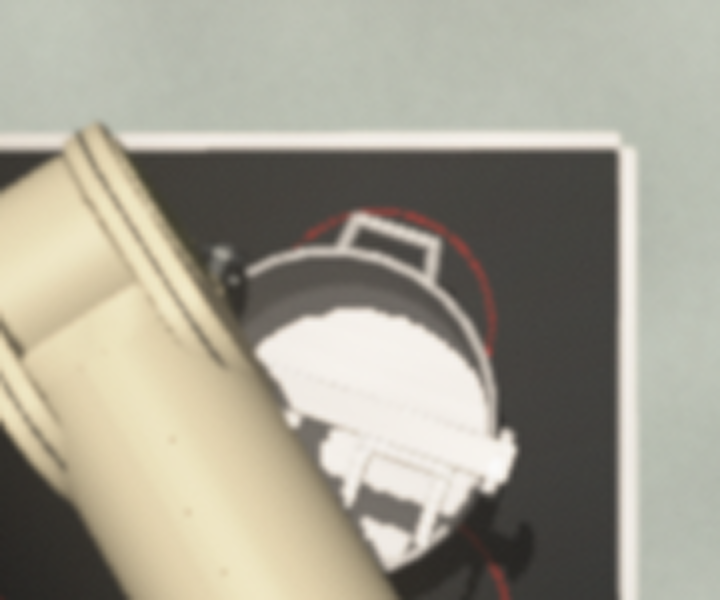

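The top crop shows the bar over the pot with its fixed leg end near (503,465) and the fork tips near (350,500) and (425,545). I check these against predictions, and check the tilt with the scene camera.

```bash
cat >> h.py <<'E'
def railpts(orig,yaw,P):
    c,s=np.cos(yaw),np.sin(yaw);return [np.array(orig)+np.array([c*p[0]-s*p[1],s*p[0]+c*p[1],p[2]]) for p in P]
E
python3 - <<'E'
from h import *
a=1.2445;d=np.array([np.cos(a),np.sin(a)]);o=np.r_[np.array([.5765,.1998])-.0612*d,.2194]
P=[(-.05,.065,.046),(-.1,.065,.046),(-.138,-.012,.052),(-.138,.012,.052),(0,-.012,.052)]
c=pickle.load(open("top2.pkl","rb"))
for x in railpts(o,a,P): print((proj(c,x)-[160,110])*4)
s=snap("scene");im=s["pixels"].copy()
Q=[(-.138,-.012,.052),(-.138,.012,.052),(.126,-.012,.052),(.126,.012,.052),(.232,-.012,.052),(.232,.012,.052),(-.1,.065,.052)]
for x in railpts(o,a,Q):
    u=proj(s,x);print(u.round(1));im[int(round(u[1])),int(round(u[0]))]=[255,0,0]
s["pixels"]=im;save(s,"sc2.png",(230,100,390,220),5)
E
```

```text
[343.1962102  516.08778058]
[418.93687509 542.21288513]
[516.84077221 444.31116362]
[504.29470567 480.90818845]
[307.57522429 372.94063371]
[266.2 173.6]
[262.6 169.1]
[331.2 145.6]
[327.3 141.7]
[355.3 135.3]
[351.3 131.5]
[264.6 155.7]
```

View pics/sc2.png

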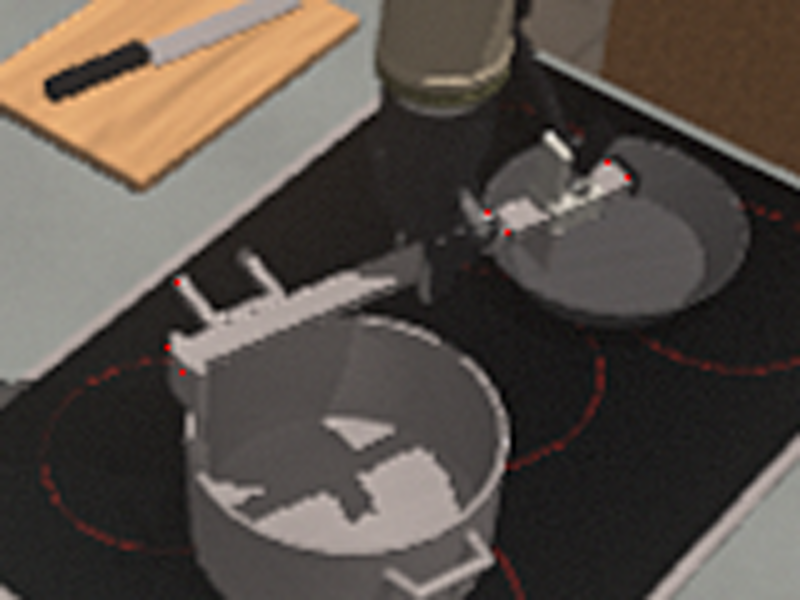

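Predictions match the picture: the fork tip at (178,282) and the stop corner at (607,162) both fall on the rail, so it is level and aligned. I centre it by 2 mm and lower it.

Request:
move_arm(
  motion=[
    [[0.002,-0.001,0.01],[0,0,0],-1],
    [[0,0,0.02],[0,0,0],-1],
    [[0,0,0.025],[0,0,0],-1],
    [[0,0,0.025],[0,0,0],-1],
    [[0,0,0.025],[0,0,0],-1],
    [[0,0,0.02],[0,0,0],-1],
    [[0,0,0.02],[0,0,0],-1],
    [[0,0,0.015],[0,0,0],-1],
    [[0,0,0.008],[0,0,0],-1],
    [[0,0,0.004],[0,0,0],-1],
    [[0,0,0],[0,0,0],-1],
    [[0,0,0],[0,0,0],-1],
  ],
)

```text
clock: 9.0
position: [0.5762, 0.2036, 0.1154]
ee_rot: [0.812, 0.584, 0.001, 0.0]
ft_force: [-0.2, 0.1, -8.2]
grip_width: 0.261
grasp_force: 98.9
```

Run:
```python
from h import *
plan((.5764,.2016,.1089),1.245,1)
s=snap("scene");o=np.array([.5568,.1437,.085+manip.get_obs()["position"][2]-.1089])
im=s["pixels"].copy()
Q=[(-.138,-.012,.052),(-.138,.012,.052),(.126,-.012,.052),(.126,.012,.052),(.232,-.012,.052),(.232,.012,.052),(-.1,.065,.052),(-.05,.065,.052)]
for x in railpts(o,1.245,Q):
    u=proj(s,x);im[int(round(u[1])),int(round(u[0]))]=[255,0,0]
s["pixels"]=im;save(s,"sc3.png",(240,140,400,260),5)
```

```text
pos [0.5762 0.2036 0.1154] a 1.2468 tilt [ 1.1e-03  3.0e-04 -1.0e+00] shift_total [-0.0024  0.0011  0.0086] after turn [-0.0024  0.0011  0.0086] per row [-0.0024  0.0011  0.0086] turn 0.0023 w 0.2613856387884095 f [-0.2  0.1 -8.2] 98.8762690499425 t 9.0 q7 -0.9612166270481481
```

View pics/sc3.png

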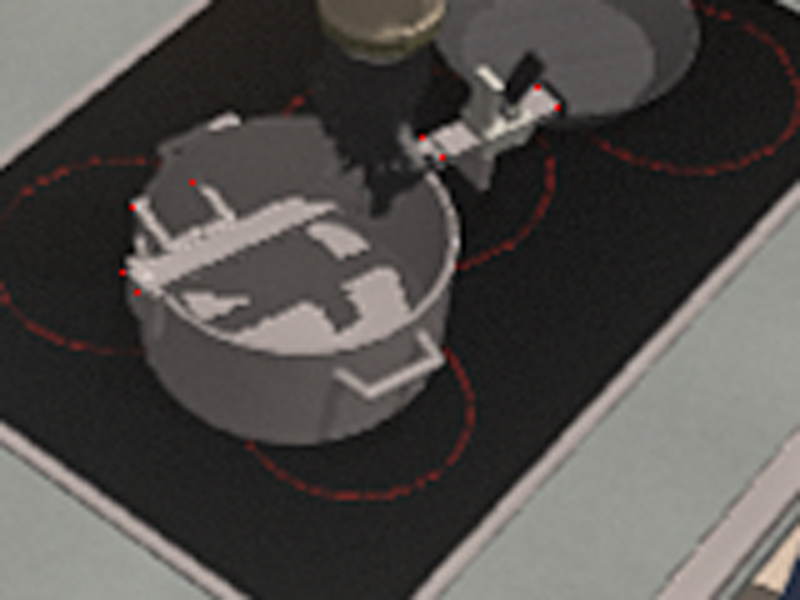

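The rail is just above the rim. The fixed leg's end sits outside the rim near (140,275), the grip plate is at (490,95) and the open lever at (525,75). I make a small back-shift and lower it the last few mm.

Request:
move_arm(
  motion=[
    [[-0.003,0.001,0],[0,0,0],-1],
    [[0,0,0],[0,0,0],-1],
    [[0,0,0.003],[0,0,0],-1],
    [[0,0,0.003],[0,0,0],-1],
    [[0,0,0.002],[0,0,0],-1],
    [[0,0,0],[0,0,0],-1],
    [[0,0,0],[0,0,0],-1],
  ],
)

```text
clock: 9.75
position: [0.5758, 0.201, 0.1088]
ee_rot: [0.812, 0.584, 0.0, 0.0]
ft_force: [-1.3, -1.3, -4.2]
grip_width: 0.26
grasp_force: 99.4
```

Request:
move_arm(
  motion=[
    [[0,0,0.001],[0,0,0],-1],
    [[0,0,0],[0,0,0],-1],
    [[0,0,0],[0,0,0],-0.3],
    [[0,0,0],[0,0,0],-0.1],
    [[0,0,0],[0,0,0],0.2],
    [[0,0,0],[0,0,0],0.4],
    [[0,0,0],[0,0,0],0.4],
    [[0,0,0],[0,0,0],0.4],
  ],
)

```text
clock: 10.55
position: [0.5759, 0.201, 0.108]
ee_rot: [0.812, 0.584, 0.0, 0.0]
ft_force: [1.1, -0.4, -0.4]
grip_width: 0.701
grasp_force: 0.0
```

Request:
move_arm(
  motion=[
    [[0,0,-0.02],[0,0,0],0.4],
    [[0,0,-0.04],[0,0,0],0.4],
    [[0,0,-0.05],[0,0,0],0.4],
    [[0,0,-0.05],[0,0,0],0.6],
    [[0,0,-0.05],[0,0,0],1],
    [[0,0,-0.03],[0,0,0],1],
    [[0,0,0],[0,0,0],1],
    [[0,0,0],[0,0,0],1],
  ],
)

```text
clock: 11.35
position: [0.5758, 0.2012, 0.2889]
ee_rot: [0.812, 0.584, 0.001, 0.0]
ft_force: [0.4, 0.3, -0.4]
grip_width: 1.0
grasp_force: 0.0
```

Run:
```python
from h import *
plan((.6024,.2795,.29),2.816,8)
o=[.5565,.1427,.085]
s=snap("scene");pickle.dump(s,open("s4.pkl","wb"))
im=s["pixels"].copy()
Q=[(-.138,-.012,.052),(-.138,.012,.052),(.126,-.012,.052),(.126,.012,.052),(.232,-.012,.052),(.232,.012,.052),(-.1,.065,.052),(-.05,.065,.052)]
for x in railpts(o,1.245,Q):
    u=proj(s,x);im[int(round(u[1])),int(round(u[0]))]=[255,0,0]
s["pixels"]=im;save(s,"sc4.png",(255,140,365,220),7)
```

```text
pos [0.5758 0.2012 0.2889] a 1.2469 tilt [ 1.3e-03  3.0e-04 -1.0e+00] shift_total [ 0.1103  0.0004 -0.0013] after turn [-0.0002  0.1103 -0.0014] per row [-0.      0.0138 -0.0002] turn -1.9978 w 1.000478288883045 f [ 0.4  0.3 -0.4] 0.0 t 11.35 q7 -0.8934271154682705
```

View pics/sc4.png

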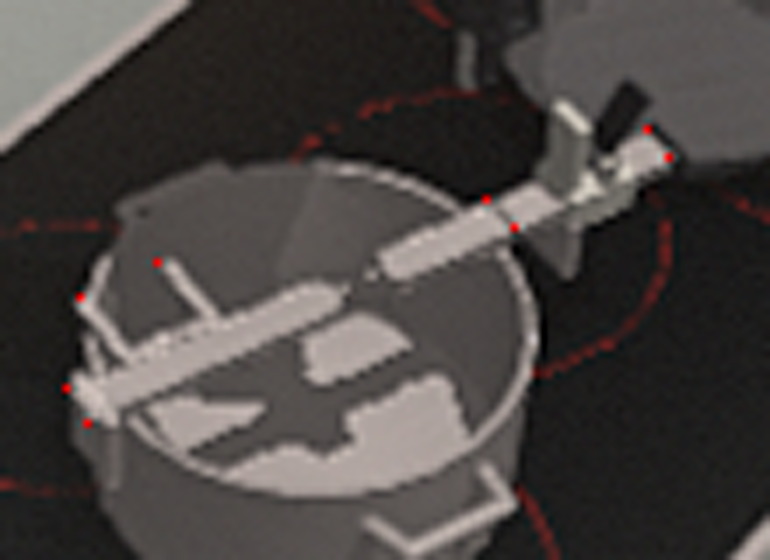

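The picture shows the rail resting level on the rim, with the predicted points on the line mark at (487,200)–(515,228), the stop and the fork tips. The grip plate's top is near (556,100)–(592,125) and the lever tip near (632,85)–(650,100). I solve for the leg's place from these.

Run:
```python
from h import *
s=pickle.load(open("s4.pkl","rb"))
th=.75
for q in(.025,.03,.035,.04):
    xi=.128+q; piv=xi+.024
    P=[(xi,.013,.106),(xi,-.013,.106),(xi+.008,-.013,.106),(xi,-.013,.06)]
    t=np.array([np.sin(th),0,np.cos(th)]);n=np.array([np.cos(th),0,-np.sin(th)])
    P+=[np.array([piv,0,.067])+.045*t+e*.0045*n+np.array([0,y,0]) for e,y in((-1,.01),(1,.01),(1,-.01))]
    print(q,[tuple(((proj(s,x)-[255,140])*7+3).round().astype(int)) for x in railpts([.557,.144,.085],1.245,P)])
```

```text
0.025 [(np.int64(538), np.int64(109)), (np.int64(567), np.int64(138)), (np.int64(580), np.int64(133)), (np.int64(558), np.int64(200)), (np.int64(619), np.int64(82)), (np.int64(628), np.int64(86)), (np.int64(650), np.int64(108))]
0.03 [(np.int64(546), np.int64(105)), (np.int64(575), np.int64(135)), (np.int64(587), np.int64(129)), (np.int64(566), np.int64(196)), (np.int64(627), np.int64(79)), (np.int64(635), np.int64(83)), (np.int64(658), np.int64(105))]
0.035 [(np.int64(554), np.int64(102)), (np.int64(583), np.int64(131)), (np.int64(595), np.int64(126)), (np.int64(573), np.int64(193)), (np.int64(634), np.int64(75)), (np.int64(643), np.int64(79)), (np.int64(665), np.int64(101))]
0.04 [(np.int64(561), np.int64(99)), (np.int64(590), np.int64(128)), (np.int64(603), np.int64(122)), (np.int64(581), np.int64(190)), (np.int64(642), np.int64(72)), (np.int64(650), np.int64(76)), (np.int64(673), np.int64(98))]
```

Request:
move_arm(
  motion=[
    [[0,0,0],[0,0,-0.08],1],
    [[0,0,0],[0,0,-0.18],1],
    [[0,0,0],[0,0,-0.18],1],
    [[0,0,0],[0,0,-0.18],1],
    [[0,0,0],[0,0,-0.18],1],
    [[0,0,0],[0,0,-0.18],1],
    [[0,0,0],[0,0,-0.18],1],
    [[0,0,0],[0,0,-0.18],1],
    [[0,0,0],[0,0,-0.18],1],
    [[0,0,0],[0,0,-0.18],1],
    [[0,0,0],[0,0,-0.18],1],
    [[0,0,0],[0,0,-0.12],1],
  ],
)

```text
clock: 12.6
position: [0.5753, 0.2007, 0.2868]
ee_rot: [0.158, 0.987, -0.0, -0.001]
ft_force: [-0.9, 0.1, -0.6]
grip_width: 0.998
grasp_force: 0.0
```

Request:
move_arm(
  motion=[
    [[0,0.02,0],[0,0,0],1],
    [[0,0.035,0],[0,0,0],1],
    [[0,0.045,0],[0,0,0],1],
    [[0,0.045,0],[0,0,0],1],
    [[0,0.029,0],[0,0,0],1],
    [[0,0,0],[0,0,0],1],
    [[0,0,0],[0,0,0],1],
  ],
)

```text
clock: 13.3
position: [0.6169, 0.3248, 0.2867]
ee_rot: [0.161, 0.987, -0.001, -0.001]
ft_force: [0.4, -0.1, 0.3]
grip_width: 1.001
grasp_force: 0.0
```

Run:
```python
from h import *
plan((.6181,.3250,.157),2.816,1)
```

```text
pos [0.6169 0.3248 0.2867] a 2.8187 tilt [-1.8e-03 -8.0e-04 -1.0e+00] shift_total [-0.0017  0.0009  0.1729] after turn [-0.0015  0.0007  0.1729] per row [-0.0015  0.0007  0.1729] turn 0.0034 w 1.0012514381234872 f [ 0.4 -0.1  0.3] 0.0 t 13.3 q7 0.4366239371900914
```

Request:
move_arm(
  motion=[
    [[-0.001,0,0.015],[0,0,0],1],
    [[0,0,0.025],[0,0,0],1],
    [[0,0,0.025],[0,0,0],1],
    [[0,0,0.025],[0,0,0],1],
    [[0,0,0.02],[0,0,0],1],
    [[0,0,0.015],[0,0,0],1],
    [[0,0,0.015],[0,0,0],1],
    [[0,0,0.015],[0,0,0],1],
    [[0,0,0.01],[0,0,0],1],
    [[0,0,0.006],[0,0,0],1],
    [[0,0,0],[0,0,0],1],
    [[0,0,0],[0,0,0],1],
  ],
)

```text
clock: 14.5
position: [0.6182, 0.3247, 0.1601]
ee_rot: [0.161, 0.987, 0.0, 0.0]
ft_force: [0.2, -0.1, -0.1]
grip_width: 0.996
grasp_force: 0.0
```

Run:
```python
from h import *
plan((.6181,.3250,.157),2.816,1)
c=snap("scene");d=snap("top");pickle.dump((c,d),open("v5.pkl","wb"))
a=cv2.resize(c["pixels"][140:220,300:375,::-1],None,fx=5.2,fy=5.2,interpolation=cv2.INTER_CUBIC)
b=cv2.resize(d["pixels"][130:210,195:270,::-1],None,fx=5.2,fy=5.2,interpolation=cv2.INTER_CUBIC)
cv2.imwrite("pics/pair5.png",np.hstack([a,b]))
```

```text
pos [0.6182 0.3247 0.1601] a 2.8176 tilt [ 5.e-04  3.e-04 -1.e+00] shift_total [0.0003 0.0004 0.0041] after turn [0.0003 0.0004 0.0041] per row [0.0003 0.0004 0.0041] turn 0.0021 w 0.9955929868418403 f [ 0.2 -0.1 -0.1] 0.0 t 14.5 q7 0.3923384144203014
```

View pics/pair5.png

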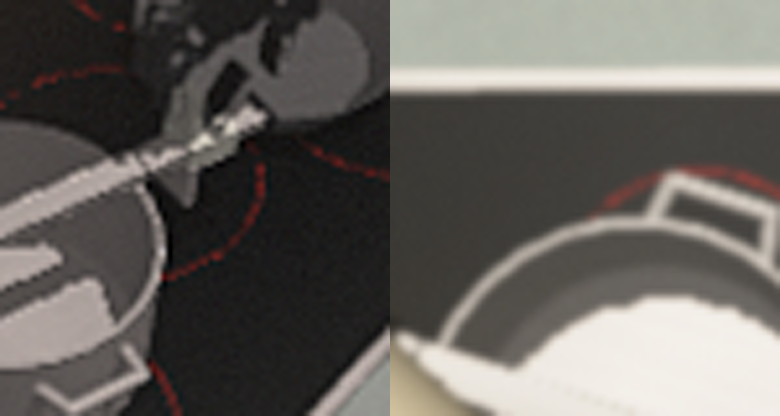

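The left half shows both fingers straddling the grip plate (180,80) and the open lever (235,80), with no contact force. I partly close around them and slide the leg inwards.

Request:
move_arm(
  motion=[
    [[0,0,0.004],[0,0,0],0.7],
    [[0,0,0],[0,0,0],0.55],
    [[0,0,0],[0,0,0],0.55],
    [[0,0,0],[0,0,0],0.55],
  ],
  newtons=40,
)

```text
clock: 15.0
position: [0.6181, 0.3244, 0.1567]
ee_rot: [0.161, 0.987, -0.0, 0.0]
ft_force: [0.5, 0.7, -0.0]
grip_width: 0.779
grasp_force: 0.0
```

Request:
move_arm(
  motion=[
    [[0,-0.005,0],[0,0,0],0.55],
    [[0,-0.006,0],[0,0,0],0.55],
    [[0,-0.006,0],[0,0,0],0.55],
    [[0,-0.006,0],[0,0,0],0.55],
    [[0,-0.006,0],[0,0,0],0.55],
    [[0,-0.006,0],[0,0,0],0.55],
    [[0,-0.006,0],[0,0,0],0.55],
    [[0,-0.006,0],[0,0,0],0.55],
    [[0,0,0],[0,0,0],0.55],
    [[0,0,0],[0,0,0],0.55],
  ],
)

```text
clock: 16.0
position: [0.607, 0.2907, 0.1567]
ee_rot: [0.161, 0.987, -0.0, 0.0]
ft_force: [-0.9, -0.8, -0.5]
grip_width: 0.775
grasp_force: 0.0
```

```bash
cat >> h.py <<'E'
D=np.array([.3201,.9474])
def track(fn):
    """shift (mm along rail, scene cam) of leg and of fixed end/fork relative to the v5 view"""
    A=pickle.load(open("v5.pkl","rb"))[0];s=snap("scene");pickle.dump(s,open(fn,"wb"))
    e=(proj(A,[*(np.array([.557,.144])+.2*D),.12])-proj(A,[*(np.array([.557,.144])+.1*D),.12]))/100
    for nm,(u0,v0,u1,v1) in {"leg":(331,167,348,181),"fork":(262,172,290,195),"line+rim":(315,165,330,180)}.items():
        T=cv2.resize(A["pixels"][v0:v1,u0:u1],None,fx=8,fy=8,interpolation=cv2.INTER_CUBIC)
        p=12;W=cv2.resize(s["pixels"][v0-p:v1+p,u0-p:u1+p],None,fx=8,fy=8,interpolation=cv2.INTER_CUBIC)
        r=cv2.matchTemplate(W,T,cv2.TM_CCOEFF_NORMED);_,m,_,l=cv2.minMaxLoc(r)
        sh=np.array(l)/8-p;print(nm,"score %.2f"%m,"px",sh,"mm %.1f"%(sh@e/(e@e)))
    o=manip.get_obs();x=(o["position"][:2]-[.557,.144])@D*1000;w=o["grip_width"]*85
    print("rail x of TCP %.1f, pads %.1f..%.1f"%(x,x-w/2,x+w/2),"F along rail %.1f"%(o["ft_force"][:2]@D))
E
python3 - <<'E'
from h import *
track("v6.pkl");plan((.6181,.3250,.157),2.816,1)
E
```

```text
leg score 0.87 px [-5.75   2.625] mm -27.0
fork score 0.99 px [0. 0.] mm 0.0
line+rim score 0.87 px [-6.625  3.   ] mm -31.1
rail x of TCP 155.2, pads 122.2..188.2 F along rail -0.2
pos [0.6069 0.291  0.1567] a 2.8175 tilt [ 1.e-04 -2.e-04 -1.e+00] shift_total [ 0.0003  0.0478 -0.0004] after turn [ 0.0003  0.0478 -0.0004] per row [ 0.0003  0.0478 -0.0004] turn 0.0019 w 0.7764848823285865 f [-0.  -0.2 -0.8] 0.0 t 16.05 q7 0.42131307678412433
```

Request:
move_arm(
  motion=[
    [[0,-0.004,0],[0,0,0],0.55],
    [[0,-0.003,0],[0,0,0],0.55],
    [[0,-0.002,0],[0,0,0],0.55],
    [[0,0,0],[0,0,0],0.55],
    [[0,0,0],[0,0,0],0.55],
    [[0,0,0],[0,0,0],0.55],
  ],
)

```text
clock: 16.65
position: [0.6047, 0.2845, 0.1567]
ee_rot: [0.161, 0.987, -0.0, 0.0]
ft_force: [0.1, -0.1, 0.7]
grip_width: 0.776
grasp_force: 0.0
```

Run:
```python
from h import *
track("v7.pkl")
s=pickle.load(open("v7.pkl","rb"))
# brightness profile along the bar's top centre, rail x 90..180
for y in(-.004,0.004):
    xs=np.arange(.1,.18,.0025);g=cv2.cvtColor(s["pixels"],cv2.COLOR_RGB2GRAY).astype(np.float32)
    p=np.array([proj(s,q) for q in railpts([.557,.144,.085],1.245,[(x,y,.052) for x in xs])],np.float32)
    v=cv2.remap(g,p[:,:1].copy(),p[:,1:].copy(),cv2.INTER_CUBIC).ravel()
    print(" ".join("%d:%d"%(x*1000,k) for x,k in zip(xs,v)))
```

```text
leg score 0.85 px [-6.75  3.  ] mm -31.6
fork score 0.99 px [0. 0.] mm 0.0
line+rim score 0.87 px [-8.75   3.875] mm -40.9
rail x of TCP 148.4, pads 115.5..181.3 F along rail -0.1
100:169 102:171 105:144 107:96 110:84 112:97 115:104 117:102 120:89 122:70 125:52 127:55 130:65 132:89 135:104 137:117 140:120 142:140 145:165 147:182 150:184 152:171 155:148 157:116 160:84 162:57 165:76 167:123 170:163 172:184 175:165 177:121
100:68 102:72 105:84 107:86 110:80 112:81 115:85 117:85 120:80 122:71 125:58 127:59 130:74 132:88 135:88 137:84 140:82 142:82 145:84 147:87 150:84 152:82 155:75 157:79 160:94 162:134 165:178 167:185 170:154 172:115 175:94 177:100
```

Request:
move_arm(
  motion=[
    [[0,0.001,0],[0,0,0],0.5],
    [[0,0.002,0],[0,0,0],0.45],
    [[0,0.001,0],[0,0,0],0.41],
    [[0,0.002,0],[0,0,0],0.36],
    [[0,0.001,0],[0,0,0],0.32],
    [[0,0.001,0],[0,0,0],0.28],
    [[0,0,0],[0,0,0],0.28],
    [[0,0,0],[0,0,0],0.28],
  ],
)

```text
clock: 17.5
position: [0.6066, 0.2903, 0.1567]
ee_rot: [0.161, 0.987, -0.0, 0.0]
ft_force: [0.0, -0.4, -0.1]
grip_width: 0.639
grasp_force: 0.0
```

Run:
```python
from h import *
track("v8.pkl");plan((.6181,.3250,.157),2.816,1)
```

```text
leg score 0.88 px [-6.875  3.   ] mm -32.0
fork score 0.99 px [0. 0.] mm 0.0
line+rim score 0.87 px [-6.375  2.875] mm -29.9
rail x of TCP 154.5, pads 127.3..181.6 F along rail -0.5
pos [0.6066 0.2903 0.1567] a 2.8175 tilt [ 1.e-04 -1.e-04 -1.e+00] shift_total [ 0.0003  0.0487 -0.0004] after turn [ 0.0003  0.0487 -0.0004] per row [ 0.0003  0.0487 -0.0004] turn 0.0019 w 0.6392245092574181 f [-0.4 -0.4  0.4] 0.0 t 17.55 q7 0.42213928930216127
```

Request:
move_arm(
  motion=[
    [[0,-0.001,0],[0,0,0],0.23],
    [[0,-0.001,0],[0,0,0],0.19],
    [[0,-0.002,0],[0,0,0],0.14],
    [[0,-0.001,0],[0,0,0],0.1],
    [[0,0,0],[0,0,0],0.1],
    [[0,0,0],[0,0,0],0.1],
  ],
)

```text
clock: 18.15
position: [0.6055, 0.2871, 0.1575]
ee_rot: [0.161, 0.987, 0.0, 0.0]
ft_force: [-1.3, 0.8, 5.7]
grip_width: 0.55
grasp_force: 10.0
```

Run:
```python
from h import *
track("v9.pkl");plan((.6181,.3250,.157),2.816,1)
```

```text
leg score 0.86 px [-7.     3.125] mm -32.8
fork score 0.98 px [0.    0.125] mm -0.2
line+rim score 0.87 px [-8.875  4.   ] mm -41.6
rail x of TCP 151.1, pads 127.6..174.6 F along rail -0.0
pos [0.6055 0.2871 0.1575] a 2.8177 tilt [ 9.e-04  6.e-04 -1.e+00] shift_total [0.0002 0.0532 0.0007] after turn [0.0002 0.0532 0.0007] per row [0.0002 0.0532 0.0007] turn 0.0021 w 0.5531351109587637 f [-0.3  0.1  6.3] 10.027310997247696 t 18.2 q7 0.4257768669035859
```

Run:
```python
from h import *
def prof(fn,y,z,a,b):
    s=pickle.load(open(fn,"rb"));s=s[0] if isinstance(s,tuple) else s
    xs=np.arange(a,b,.0015);g=cv2.cvtColor(s["pixels"],cv2.COLOR_RGB2GRAY).astype(np.float32)
    p=np.array([proj(s,q) for q in railpts([.557,.144,.085],1.245,[(x,y,z) for x in xs])],np.float32)
    v=cv2.remap(g,p[:,:1].copy(),p[:,1:].copy(),cv2.INTER_LINEAR).ravel()
    print(fn,y,z," ".join("%.0f:%d"%(x*1000,k) for x,k in zip(xs,v)))
for y in(-.006,0,.006): prof("s4.pkl",y,.052,.112,.14)
# leg face / collar near side (-y) edge at z 20 and collar side
for f in("s4.pkl","v5.pkl"): prof(f,-.016,.015,.15,.19)
for f in("v9.pkl",): prof(f,-.016,.015,.11,.16)
```

```text
s4.pkl -0.006 0.052 112:169 114:170 115:171 116:174 118:176 120:174 121:167 123:151 124:132 126:119 127:124 128:137 130:151 132:159 133:166 134:170 136:172 138:174 139:175
s4.pkl 0 0.052 112:170 114:171 115:171 116:172 118:173 120:171 121:164 123:149 124:133 126:121 127:122 128:132 130:146 132:156 133:166 134:170 136:171 138:170 139:170
s4.pkl 0.006 0.052 112:175 114:183 115:195 116:193 118:186 120:170 121:159 123:148 124:139 126:134 127:134 128:136 130:142 132:149 133:158 134:166 136:170 138:177 139:176
s4.pkl -0.016 0.015 150:46 152:55 153:63 154:69 156:72 158:73 159:74 160:75 162:79 164:83 165:85 166:82 168:80 170:77 171:60 173:43 174:25 176:23 177:22 179:22 180:22 182:22 183:22 185:22 186:23 188:25 189:25
v5.pkl -0.016 0.015 150:43 152:52 153:62 154:68 156:72 158:73 159:74 160:76 162:80 164:84 165:86 166:82 168:80 170:75 171:57 173:38 174:19 176:18 177:19 179:20 180:22 182:24 183:26 185:25 186:23 188:21 189:21
v9.pkl -0.016 0.015 110:70 112:70 113:69 114:69 116:69 118:68 119:66 121:63 122:61 124:79 125:99 126:118 128:130 130:137 131:143 132:128 134:104 136:81 137:63 138:48 140:33 142:23 143:21 145:20 146:19 148:22 149:24 151:26 152:26 154:25 155:24 157:24 158:23 160:24
```

Request:
move_arm(
  motion=[
    [[0,-0.001,0],[0,0,0],0.06],
    [[0,-0.001,0],[0,0,0],0.02],
    [[0,-0.002,0],[0,0,0],-0.03],
    [[0,-0.001,0],[0,0,0],-0.07],
    [[0,-0.002,0],[0,0,0],-0.12],
    [[0,0,0],[0,0,0],-0.12],
    [[0,0,0],[0,0,0],-0.12],
  ],
)

```text
clock: 18.9
position: [0.6042, 0.2824, 0.1583]
ee_rot: [0.161, 0.987, 0.001, 0.001]
ft_force: [-0.4, 0.3, 10.2]
grip_width: 0.443
grasp_force: 6.5
```

Run:
```python
from h import *
track("v10.pkl");plan((.6181,.3250,.157),2.816,1)
```

```text
leg score 0.87 px [-7.     3.125] mm -32.8
fork score 0.98 px [0.    0.125] mm -0.2
line+rim score 0.87 px [-8.75  4.  ] mm -41.1
rail x of TCP 146.2, pads 127.4..165.1 F along rail 0.5
pos [0.6042 0.2824 0.1583] a 2.8177 tilt [ 0.0022  0.0012 -1.    ] shift_total [0.0005 0.0597 0.0018] after turn [0.0006 0.0597 0.0017] per row [0.0006 0.0597 0.0017] turn 0.0022 w 0.44355496491224106 f [-0.   0.5 10.2] 6.334401620551944 t 18.95 q7 0.4310697953403791
```

Request:
move_arm(
  motion=[
    [[0,-0.001,-0.001],[0,0,0],-0.17],
    [[0,-0.001,-0.001],[0,0,0],-0.21],
    [[0,-0.002,0],[0,0,0],-0.26],
    [[0,-0.001,-0.001],[0,0,0],-0.3],
    [[0,-0.001,0],[0,0,0],-0.34],
    [[0,0,0],[0,0,0],-0.34],
    [[0,0,0],[0,0,0],-0.34],
  ],
)

```text
clock: 19.65
position: [0.6026, 0.2781, 0.1597]
ee_rot: [0.161, 0.987, 0.001, 0.001]
ft_force: [1.7, 3.0, 5.6]
grip_width: 0.328
grasp_force: 8.0
```

Run:
```python
from h import *
track("v11.pkl");plan((.6181,.3250,.157),2.816,1)
```

```text
leg score 0.85 px [-7.     3.125] mm -32.8
fork score 0.98 px [0.    0.125] mm -0.2
line+rim score 0.87 px [-8.875  4.   ] mm -41.6
rail x of TCP 141.7, pads 127.7..155.7 F along rail 3.0
pos [0.6026 0.2782 0.1597] a 2.8178 tilt [ 0.0013  0.0012 -1.    ] shift_total [0.0003 0.0658 0.0036] after turn [0.0004 0.0658 0.0035] per row [0.0004 0.0658 0.0035] turn 0.0023 w 0.3291491530048725 f [1.3 2.7 5.6] 8.039411678910255 t 19.7 q7 0.4365959976662315
```

Width is 28 mm, so the lever is nearly shut. Now I squeeze fully with the higher grip force.

Request:
move_arm(
  motion=[
    [[0,0,0],[0,0,0],-0.4],
    [[0,0,0],[0,0,0],-0.5],
    [[0,0,0],[0,0,0],-0.7],
    [[0,0,0],[0,0,0],-1],
    [[0,0,0],[0,0,0],-1],
    [[0,0,0],[0,0,0],-1],
    [[0,0,0],[0,0,0],-1],
  ],
  newtons=50,
)

```text
clock: 20.4
position: [0.6026, 0.2781, 0.1598]
ee_rot: [0.161, 0.987, 0.001, 0.0]
ft_force: [0.2, 1.7, 7.0]
grip_width: 0.318
grasp_force: 49.0
```

```bash
cat > p.py <<'E'
from h import *
track("v12.pkl");plan((.6181,.3250,.157),2.816,1)
def prof(fn,y,z,a,b):
    s=pickle.load(open(fn,"rb"))
    xs=np.arange(a,b,.0015);g=cv2.cvtColor(s["pixels"],cv2.COLOR_RGB2GRAY).astype(np.float32)
    p=np.array([proj(s,q) for q in railpts([.557,.144,.085],1.245,[(x,y,z) for x in xs])],np.float32)
    v=cv2.remap(g,p[:,:1].copy(),p[:,1:].copy(),cv2.INTER_LINEAR).ravel()
    print(fn,y,z," ".join("%.0f:%d"%(x*1000,k) for x,k in zip(xs,v)))
for f in("v9.pkl","v12.pkl"): prof(f,-.016,.015,.12,.145);prof(f,-.006,.052,.112,.14);prof(f,0,.052,.225,.245)
E
python3 p.py
```

```text
leg score 0.85 px [-7.     3.125] mm -32.8
fork score 0.99 px [0. 0.] mm 0.0
line+rim score 0.87 px [-8.875  4.   ] mm -41.6
rail x of TCP 141.6, pads 128.3..155.0 F along rail 1.5
pos [0.6026 0.2781 0.1598] a 2.8177 tilt [ 0.0012  0.0011 -1.    ] shift_total [0.0003 0.0659 0.0038] after turn [0.0004 0.0659 0.0037] per row [0.0004 0.0659 0.0037] turn 0.0022 w 0.31480484971239503 f [-1.1  1.9  7.5] 49.00600612163544 t 20.45 q7 0.43658405069791767
v9.pkl -0.016 0.015 120:64 122:62 123:71 124:93 126:112 128:127 129:135 130:141 132:135 134:111 135:89 136:69 138:52 140:37 141:23 143:22 144:20
v9.pkl -0.006 0.052 112:146 114:137 115:131 116:125 118:119 120:113 121:106 123:95 124:85 126:80 127:85 128:96 130:105 132:123 133:135 134:144 136:154 138:163 139:169
v9.pkl 0 0.052 225:168 226:166 228:161 230:142 231:117 232:85 234:62 236:49 237:44 239:50 240:63 242:76 243:86 245:87
v12.pkl -0.016 0.015 120:63 122:62 123:71 124:93 126:113 128:128 129:135 130:141 132:135 134:111 135:90 136:70 138:52 140:35 141:19 143:20 144:21
v12.pkl -0.006 0.052 112:120 114:122 115:127 116:127 118:120 120:112 121:103 123:90 124:80 126:75 127:84 128:100 130:112 132:129 133:140 134:148 136:155 138:162 139:169
v12.pkl 0 0.052 225:168 226:165 228:161 230:142 231:117 232:86 234:62 236:48 237:43 239:49 240:62 242:74 243:84 245:86
```

```bash
python3 -c "
from workcell import order
print(order.hand_in())"
```

```text
the job is handed in; nothing more can be done
None
```

I handed the job in at about 20 s with the rail on the rim, the movable leg about 1 mm from the line and the lever squeezed shut at 49 N; the hand-in returned no verdict.

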